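# Put the paint jar away in the chest with the folding lid stay

### The arm

A 6-joint arm with a two-finger parallel gripper is mounted at the origin on the work surface. World frame = base frame: x ahead of the robot, y to its left, z up, the work surface at z = 0. Lengths are in m, angles in rad, forces in N, time in s.
With the tool pointing down it reaches from about 0.375 to 0.9 m from the base axis. Payload 3.1 kg.
Tool frame: the origin (TCP) lies at the very end of the fingers, on their centre line; the grasp point (between the pads) lies 19 mm behind it (manip.hold_point_z is the distance from the TCP to the grasp point, in m); y points along the fingers, z is the direction in which the jaws open and shut, and the axes are right-handed (so a half turn about y gives the same grasp; the last joint's range is limited). The gripper opens to 85 mm and grips with 20 to 120 N. Pads are 22 mm wide; open, the fingers measure 114 mm over their backs; the gripper's body (76 mm by 85 mm) begins 54 mm behind the grasp point. The pads swing forward as they close: fully open they stand 13 mm farther back than shut.
Start: joints at [-1.302, 0.527, 1.433, -0, 1.181, -0.178], TCP at [0.27, -0.564, 0.231] pointing down, gripper open.
Joint ranges: [-3.08, 3.08], [-0.75, 2.2], [0.22, 2.44], [-1.43, 4.57], [0, 2.65], [-2.85, 2.85]. Speed limits (rad/s): [2.79, 2.79, 3.14, 3.14, 3.14, 3.14].

### API

Orientations are given as a unit quaternion [x, y, z, w].
In Python, from station import manip, eyes, workorder gives the robot as it stands. The module is installed in compiled form; this text tells all that it offers.
- The arm moves only by the shell command python3 -m jog 'ROWS' [OPENING] [FORCE]. ROWS is JSON, a list of rows, each a list of 2 entries, a list of its own where there are three numbers: the shift along the tool's x, y, z in cm, then the turn about the tool's y in rad. A call has 1 to 20 rows; each row is the pose to reach, as a shift and turn from the pose commanded when the call began, along the tool's axes at that moment; what a row does not reach only later rows make up. A row lasts 1/12 s, in which the tool goes at most 41.7 mm and 7.16 degrees, less where a joint would pass 70% of its speed; a pose out of reach is approached as far as the arm can. A call with a gripper value outside its range is refused whole. OPENING is the finger opening in cm, from 0 to 8.54, set as the call begins (- or left out, the last holds). The fingers move at their own pace and stop on an object; FORCE is the grip in N (left out, the last holds). Time passes only in rows, so rows that repeat a pose let the fingers close. It gives the time, the measured TCP pose, the force and the opening at its end, in the units of the state.
- manip.sense(): the state, without advancing time (a new reading comes with each control period).
- eyes.snapshot(name): name is "scene" or "top" or "wrist"; returns a dict with "frame" (420x560x3 uint8, red, green, blue), "vfov" (degrees; the focal length in pixels is half the picture's height over the tangent of half this angle, whatever the lens; pixels are square), "cx", "cy" (the principal point, pixels), "rvec" (rotation vector, rad) and "tvec" (3), from world to camera coordinates, as OpenCV has them. Camera axes: x right, y down, z forward; pixel columns grow to the right and rows downward; lengths in m; the calibration is good to about 2 mm. A picture is of the moment at which its call begins. There is no depth.
- workorder.sign_off(): hands the job in, once; it reports no verdict.
The state is a dict: "t": time; "q": joint angles; "qd": joint speeds; "tau": joint torques, N m; "tcp_pos": TCP position; "tool_rot": TCP orientation; "force": force on the tool from outside, world axes, zero at the start; "ft_torque": the same for the moment, N m; "finger_gap": opening from 0.0 (shut) to 1.0 (fully open).
Only numpy, scipy, OpenCV 4.12 (cv2) and the standard library are available. Lean on these libraries where they do the work, as an engineer would, in place of code of your own. Each camera call takes 0.05 s, during which the arm holds its last target. There are 200 camera calls.

### The job

Put the squat paint jar away in the plywood chest: lift the chest's lid by its bar until the folding stay locks straight and holds the lid by itself, and let go of it. Set the jar down upright on the chest's floor. Then push the stay's knee pin back out of line to unlock the stay, and lower the lid under control until it is fully shut, without letting it drop; leave the other things where they are.

Things in the scene. Friction and masses are not known exactly. Their poses are not given: they have to be found in the camera images.
- chest: Fixed plywood chest with a lid: 150 deep (own x), 240 wide (own y), 110 high, walls and floor 10 thick. Origin: centre of its underside, z up. Own +x: hinge side; own -x: front, with the lid's bar; the folding stay is outside the own -y end. It stands with its hinge side to the robot's left and the stay's end away from the robot, turned up to 0.25 rad either way.
- hinge_mid (a point): Middle of the lid's hinge line, on the chest's hinge-side rim: own x = +75, y = 0, z = 110 of the chest; the hinge line runs along the chest's y.
- lid (a joint): Lid angle, rad: 0 shut, grows as it rises; 1.40 is the most the stay allows, 1.39 when locked. Plywood 150 x 240 x 12, 0.8 kg. If it is raised to 1.36 or more (go up to the stop) and let go, a spring snaps the stay through straight and locks it. With the stay unlocked it stays where it is left from about 1.05 to 1.22, and falls shut from below 0.9.
- lid_bar (a point): Middle of the lid's lifting bar: round steel, 10 in diameter, 100 long, parallel to the hinge line, on two arms 38 in front of the lid's front edge. Its axis is 188 from the hinge line along the lid and 6 above the lid's underside (116 above the table shut, about 296 locked open). It turns between pads that pinch it.
- knee_pin (a point): Stay: two flat links, each 99 between pivots, close outside the chest's -y end face; lower pivot at own x -58, z 82 of the chest. Steel knee pin, 14 in diameter, sticks out level along own -y to 52 from that face; this point is on its axis, 38 out. Shut: own x +40, z 96. Locked: x -6, z 166. To unlock push it to own +x and down, 45 degrees below level, some 45 mm (3 N at first, then 5).
- knee (a joint): Angle of the stay's knee, rad: 0 with the lid shut, 2.79 straight, 2.94 locked (past straight, against its stop). Once pushed below about 2.1 (lid below 1.25) the spring no longer pulls it straight; pushed below 1.4, the lid begins to fall by itself.
- jar: The squat white paint jar, upright: 52 in diameter, 65 high over its cap, 0.2 kg. Origin: centre of its underside; z up. It stands on the table to the right of the chest, beside the tall bottle (they may change places).
- bottle: Bystander: white bottle, 58 in diameter, 150 high, standing on the table. Origin: centre of its underside.
- mould: Bystander: stepped light wood block 110 by 70 by 42 high, lying to the left of the chest. Origin: centre of its underside.
- pot: Bystander: empty terracotta cup, 76 in diameter, 90 high, to the left of the chest. Origin: centre of its underside.
Things that resemble listed ones, but are neither listed nor needed, are in the scene too. What is meant by the jar is not turquoise, and is the smaller of those in its own colour.

How it is judged:
On the way, in this order (a step that is already met when the one before it is completed fails the run):
1. the lid is up, held by the locked stay alone, and let go (value of joint knee above 2.87 rad and value of joint lid above 1.3 rad and contact force between lid and the arm below 0.1 N and contact force between lid and the fingers below 0.1 N), for 0.3 s.
2. the jar stands upright on the chest's floor, let go, with the stay still locked (value of joint knee above 2.87 rad and x of jar in the frame of chest between -0.065 and 0.065 m and y of jar in the frame of chest between -0.11 and 0.11 m and z of jar in the frame of chest below 0.018 m and angle between jar's own z axis and vertical below 0.15 rad and contact force between jar and the fingers below 0.1 N), for 0.2 s.
3. the stay's knee is pushed out of line while the lid is still up (value of joint knee below 2.5 rad and value of joint lid above 0.9 rad), for 0.02 s.
At the end, for the whole second after the job is handed in: The lid is fully shut (within 0.03 rad, about 5 mm at the bar), and the jar stands upright (within 0.15 rad) and still on the floor inside the chest (value of joint lid below 0.03 rad and x of jar in the frame of chest between -0.065 and 0.065 m and y of jar in the frame of chest between -0.11 and 0.11 m and z of jar in the frame of chest below 0.018 m and angle between jar's own z axis and vertical below 0.15 rad and linear speed of jar below 0.02 m/s); the robot touches nothing.
It fails at once if the lid drops (falls faster than 2.5 rad/s, about 0.5 m/s at the bar) (velocity of joint lid below -2.5 rad/s).
It fails at once if the jar is dropped (falls freely by more than about 25 mm) (linear speed of jar above 0.7 m/s and contact force between jar and the fingers below 0.1 N).
It fails at once if a bystander is moved by more than 30 mm or knocked over (distance of any of bottle, mould, pot from where it was at the start of the episode above 0.03 m or angle between any of bottle, pot's own z axis and vertical above 0.4 rad).
It also fails if it takes over 72 s, if anything falls off the work surface, if the arm or the gripper's body presses on something with over 40 N, if the wrist force passes 120 N, or if a joint passes its speed limit or range.

## Working session

There is one attempt and no reset: what is moved stays moved. The work goes in short steps, Python scripts to look and compute and a shell command to move; the robot and the scene stay as the last step left them, time stands still between calls to the robot, and variables do not carry over. Pictures are saved under pics/ and viewed, about 8 in all and at most 12, crops included, and the job is handed in when it is done.

```bash
mkdir -p pics
cat > h.py <<'E'
from station import manip, eyes
import numpy as np, cv2
from scipy.spatial.transform import Rotation as R
def cam(n):
    s=eyes.snapshot(n); f=s["frame"].shape[0]/2/np.tan(np.radians(s["vfov"])/2)
    s["K"]=np.array([[f,0,s["cx"]],[0,f,s["cy"]],[0,0,1.]]); s["R"]=R.from_rotvec(s["rvec"]).as_matrix(); s["t"]=np.array(s["tvec"]); return s
def save(s,n): cv2.imwrite("pics/"+n+".png",s["frame"][:,:,::-1])
def proj(s,P):
    P=np.atleast_2d(P)@s["R"].T+s["t"]; p=P@s["K"].T; return p[:,:2]/p[:,2:]
def ray(s,uv,z):
    d=s["R"].T@np.linalg.solve(s["K"],[uv[0],uv[1],1]); c=-s["R"].T@s["t"]; return c+d*(z-c[2])/d[2]
E
python3 - <<'E'
from h import *
print(manip.sense(), manip.hold_point_z)
a=cam("scene");b=cam("top");save(a,"scene0");save(b,"top0")
for s in(a,b): print(s["vfov"],s["cx"],s["cy"],-s["R"].T@s["t"],s["R"][2])
import pickle;pickle.dump((a,b),open("c0.pkl","wb"))
E
```

```text
{'t': 0.0, 'q': array([-1.30249404e+00,  5.28475091e-01,  1.43392265e+00, -4.25067577e-06,
        1.18137631e+00, -1.78501728e-01]), 'qd': array([ 0.00038881,  0.00162727, -0.00038203,  0.00065951,  0.00087749,
        0.00051054]), 'tau': array([ 1.61074395e-04, -4.42348480e+01, -1.78024077e+01, -3.42890071e-04,
        8.39717919e-03, -6.80063749e-06]), 'tcp_pos': array([ 0.26988378, -0.56292732,  0.23032166]), 'tool_rot': array([-0.15669482,  0.69030461, -0.68876381,  0.15662281]), 'force': array([ 0.10908491,  0.47525127, -0.27905725]), 'ft_torque': array([-0.00641641, -0.04287019,  0.0067414 ]), 'finger_gap': 0.9980784299747867} 0.0187
54.98995126274171 276.8943610100849 210.73310526833504 [ 0.93721796 -0.25186738  0.89083991] [-0.42766201  0.30964936 -0.84924818]
49.206811062423704 278.3999438546474 200.732784344104 [0.43205217 0.04975524 1.41827079] [ 0.07064467  0.00927691 -0.9974584 ]
```

View pics/scene0.png

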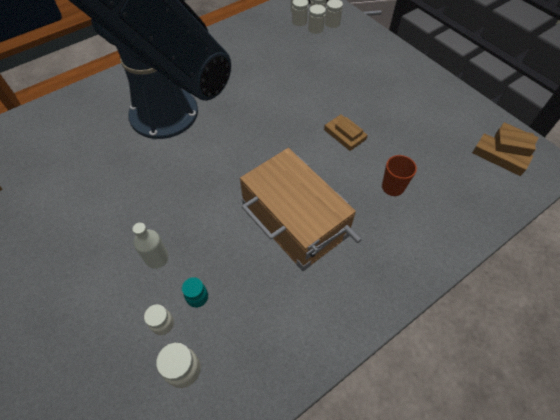

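View pics/top0.png

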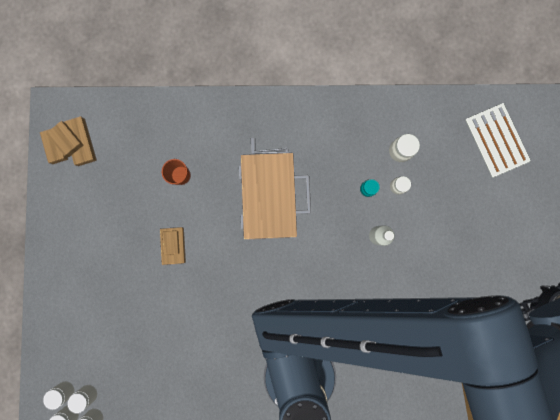

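Scene: the chest is in the middle, with its bar toward -y (top px 307,194) and the stay at the far end (about 268,150). The jar is the small white one at top px (402,185), next to the turquoise one (370,188), the bigger white jar (405,147) and the bottle (383,235).

Run:
```python
import pickle,cv2
a,b=pickle.load(open("c0.pkl","rb"))
cv2.imwrite("pics/crop1.png",cv2.resize(b["frame"][125:255,230:430,::-1],None,fx=4,fy=4,interpolation=cv2.INTER_CUBIC))
```

```text
(no output)
```

View pics/crop1.png

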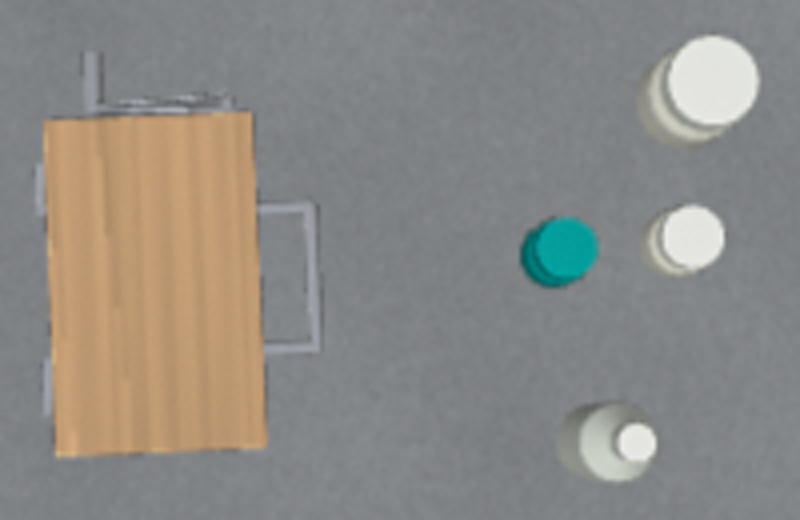

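```bash
cat >> h.py <<'E'
def tool(p,q=None):
    s=manip.sense(); return R.from_quat(s["tool_rot"]).as_matrix()
E
python3 - <<'E'
from h import *
import pickle
a,b=pickle.load(open("c0.pkl","rb"))
U=lambda u,v:(230+(u+.5)/4-.5,125+(v+.5)/4-.5)
C=[ray(b,U(*p),.122) for p in [(44,121),(250,112),(267,447),(56,456)]]
C=np.array(C);print(C.round(4),[np.linalg.norm(C[i]-C[i-1]).round(4) for i in range(4)])
# own corners: far-left = hinge(+x), stay(-y)
own=np.array([[75,-120],[-75,-120],[-75,120],[75,120]])/1e3
w=C[:,:2];m=w.mean(0);z=((w-m)[:,0]+1j*(w-m)[:,1])@np.conj(own[:,0]+1j*own[:,1]);th=np.angle(z)
print("chest",m,th, "rel to pi/2",th-np.pi/2)
M=np.array([[np.cos(th),-np.sin(th)],[np.sin(th),np.cos(th)]])
for n,o in dict(hinge=[.075,0],bar=[-.113,0],knee_shut=[.04,-.158],knee_locked=[-.006,-.158]).items(): print(n,m+M@o)
print("bar meas",[ray(b,U(*p),.116) for p in[(313,204),(316,350)]])
print("jar",ray(b,U(693,238),.065),"edges",ray(b,U(662,238),.065),ray(b,U(725,238),.065))
print("turq",ray(b,U(567,249),.065),"bottle",ray(b,U(636,442),.15),"big",ray(b,U(713,82),.09))
K=np.r_[m+M@[.04,-.12-.052],.096];K2=np.r_[m+M@[.04,-.125],.096]
print("knee px pred top",proj(b,[K,K2])," crop",(proj(b,[K,K2])-[230,125])*4, "scene",proj(a,[K,K2]),"scene bar",proj(a,np.r_[m+M@[-.113,0],.116]),"scene jar",proj(a,np.r_[ray(b,U(693,238),.065)]))
print(R.from_quat(manip.sense()["tool_rot"]).as_matrix().round(3))
E
```

```text
[[0.6556 0.1692 0.122 ]
 [0.6613 0.0221 0.122 ]
 [0.423  0.0116 0.122 ]
 [0.4172 0.1603 0.122 ]] [np.float64(0.2386), np.float64(0.1472), np.float64(0.2386), np.float64(0.1488)]
chest [0.53928915 0.09078485] 1.611078405081959 rel to pi/2 0.04028207828706254
hinge [0.53626881 0.16572401]
bar [ 0.54383979 -0.02212348]
knee_shut [0.69555013 0.13711525]
knee_locked [0.6974026  0.09115256]
bar meas [array([ 0.59579935, -0.02259429,  0.116     ]), array([ 0.49146581, -0.02385401,  0.116     ])]
jar [ 0.57550236 -0.30608379  0.065     ] edges [ 0.57561263 -0.28321275  0.065     ] [ 0.57538857 -0.32968483  0.065     ]
turq [ 0.56777306 -0.21292999  0.065     ] bottle [ 0.42565165 -0.24139269  0.15      ] big [ 0.68726236 -0.31669989  0.09      ]
knee px pred top [[252.2668908  138.05721345]
 [252.91251703 153.97810517]]  crop [[ 89.0675632   52.22885379]
 [ 91.65006811 115.91242069]] scene [[359.40070722 241.19775918]
 [344.65904586 226.79422571]] scene bar [[256.93129536 221.74337918]] scene jar [[154.71097197 314.81766863]]
[[-0.902 -0.     0.432]
 [-0.432  0.002 -0.902]
 [-0.    -1.    -0.002]]
```

The lid measures 239 x 148 mm against the nominal 240 x 150, and the knee pin and bar predictions match their pixels. Next I open to 3 cm and move above the bar, aligned with the chest.

```bash
cat > st.py <<'E'
from h import *
import sys
TH=1.611; O=np.array([.5393,.0908]); M=np.array([[np.cos(TH),-np.sin(TH)],[np.sin(TH),np.cos(TH)]])
def own(p): return np.r_[M.T@(np.array(p)[:2]-O),p[2]]
def world(p): return np.r_[O+M@np.array(p)[:2],p[2]]
if __name__=="__main__":
    s=manip.sense(); r=R.from_quat(s["tool_rot"]).as_matrix()
    z=r[:,2]; print("t",s["t"],"own mm",(own(s["tcp_pos"])*1e3).round(1),"yaw err(turn needed)",np.round(np.arctan2(*(np.array([z[1],z[0]])[[0,1]]))-(TH-np.pi),4),"F",s["force"].round(2),"gap",s["finger_gap"].round(3),"q",s["q"].round(2))
    if len(sys.argv)>1:
        t=world(np.array(eval(sys.argv[1]))/1e3); print("shift cm",(r.T@(t-s["tcp_pos"])*100).round(2))
E
python3 st.py '[-113,0,170]'
python3 -m jog '[[[-2,0,-1.5],0.06],[[-5,0,-4],0.12],[[-8,0,-6.2],0.2],[[-11,0,-8.5],0.3],[[-14,0,-10.8],0.4],[[-17,0,-13],0.407],[[-20,0,-15.4],0.407],[[-23,0,-17.7],0.407],[[-26,0,-20],0.407],[[-29,0,-22.3],0.407],[[-32,0,-24.6],0.407],[[-35,0,-27],0.407],[[-38,0,-29.2],0.407],[[-41,0,-31.5],0.407],[[-44,0,-33.8],0.407],[[-46,2,-35.4],0.407],[[-47.5,4,-36.5],0.407],[[-48.1,5,-37],0.407],[[-48.1,6,-37],0.407],[[-48.1,6,-37],0.407]]' 3 25
python3 st.py '[-113,0,97]'
```

```text
t: 1.77
tcp_pos: [0.5423, -0.0221, 0.1692]
tool_rot: [-0.016, 0.707, -0.707, 0.013]
force: [-0.0, -0.3, -0.7]
finger_gap: 0.352Traceback (most recent call last):
  File "st.py", line 8, in <module>
    z=r[:,2]; print("t",s["t"],"own mm",(own(s["tcp_pos"])*1e3).round(1),"yaw err(turn needed)",np.round(np.arctan2(*(np.array([z[1],z[0]])[[0,1]]))-(TH-np.pi),4),"F",s["force"].round(2),"gap",s["finger_gap"].round(3),"q",s["q"].round(2))
                                                                                                                                                                                                 ^^^^^^^^^^^^^^^^^^^^^
AttributeError: 'float' object has no attribute 'round'
Traceback (most recent call last):
  File "st.py", line 8, in <module>
    z=r[:,2]; print("t",s["t"],"own mm",(own(s["tcp_pos"])*1e3).round(1),"yaw err(turn needed)",np.round(np.arctan2(*(np.array([z[1],z[0]])[[0,1]]))-(TH-np.pi),4),"F",s["force"].round(2),"gap",s["finger_gap"].round(3),"q",s["q"].round(2))
                                                                                                                                                                                                 ^^^^^^^^^^^^^^^^^^^^^
AttributeError: 'float' object has no attribute 'round'
```

```bash
sed -i 's/s\["finger_gap"\].round(3)/round(s["finger_gap"],3)/' st.py; python3 st.py '[-113,0,96]'
python3 -m jog '[[[0,2,0],0],[[0,4,0],0],[[0,6,0],0],[[0,7.3,0],0],[[0,7.3,0],0]]'
python3 st.py '[-113,0,96]'
```

```text
t 1.7667 own mm [-112.9    1.5  169.2] yaw err(turn needed) 0.0002 F [-0.05 -0.31 -0.74] gap 0.352 q [-0.25  0.5   1.7  -0.    0.94  1.28]
shift cm [-0.19  7.32  0.01]
t: 2.18
tcp_pos: [0.5421, -0.0235, 0.0966]
tool_rot: [-0.015, 0.707, -0.707, 0.012]
force: [-0.4, 0.8, 0.8]
finger_gap: 0.352
t 2.1833 own mm [-114.4    1.8   96.6] yaw err(turn needed) -0.0028 F [-0.42  0.83  0.84] gap 0.352 q [-0.25  0.62  1.75 -0.    0.78  1.28]
shift cm [-0.18  0.06 -0.14]
```

Run:
```python
from h import *
s=cam("scene"); save(s,"s1")
w=cam("wrist")
im=np.hstack([cv2.resize(s["frame"][150:290,200:380],None,fx=2.2,fy=2.2),cv2.resize(w["frame"],(404,308))])
cv2.imwrite("pics/bar1.png",im[:,:,::-1])
```

```text
(no output)
```

View pics/bar1.png

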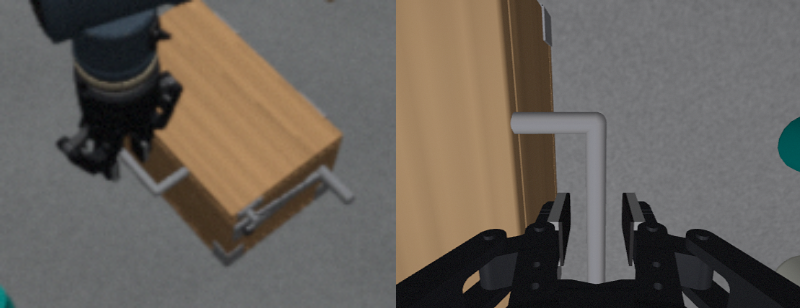

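The open fingers straddle the bar clear of its arms. I'll close and compute the arc.

```bash
python3 -m jog '[[[0,0,0],0],[[0,0,0],0],[[0,0,0],0],[[0,0,0],0],[[0,0,0],0],[[0,0,0],0]]' 0 40
python3 st.py
python3 - <<'E'
import numpy as np
for a in list(np.arange(0,1.41,.1))+[1.41,1.42]:
    x=75-188*np.cos(a)+6*np.sin(a);z=110+188*np.sin(a)+6*np.cos(a)
    print(round(a,2),"[0,%.2f,%.2f]"%(-(z-116)/10,-(x+113)/10))
E
```

```text
t: 2.78
tcp_pos: [0.545, -0.0234, 0.0997]
tool_rot: [0.013, -0.706, 0.708, -0.015]
force: [-1.7, -5.9, 5.5]
finger_gap: 0.094
t 2.7833 own mm [-114.3   -1.1   99.7] yaw err(turn needed) 0.0002 F [-1.69 -5.9   5.5 ] gap 0.094 q [-0.25  0.61  1.75 -0.    0.78  1.29]
0.0 [0,-0.00,-0.00]
0.1 [0,-1.87,-0.15]
0.2 [0,-3.72,-0.49]
0.3 [0,-5.53,-1.02]
0.4 [0,-7.27,-1.72]
0.5 [0,-8.94,-2.59]
0.6 [0,-10.51,-3.62]
0.7 [0,-11.97,-4.81]
0.8 [0,-13.30,-6.13]
0.9 [0,-14.50,-7.58]
1.0 [0,-15.54,-9.15]
1.1 [0,-16.43,-10.81]
1.2 [0,-17.14,-12.55]
1.3 [0,-17.68,-14.35]
1.4 [0,-18.03,-16.20]
1.41 [0,-18.05,-16.38]
1.42 [0,-18.08,-16.57]
```

```bash
python3 -m jog '[[[0,-0.6,-0.03],0],[[0,-1.2,-0.08],0],[[0,-1.87,-0.15],0],[[0,-2.5,-0.25],0],[[0,-3.1,-0.36],0],[[0,-3.72,-0.49],0],[[0,-3.72,-0.49],0]]'
python3 st.py
python3 - <<'E'
from h import *
s=cam("scene"); w=cam("wrist")
im=np.hstack([cv2.resize(s["frame"][130:290,180:380],None,fx=2,fy=2),cv2.resize(w["frame"],(400,320))])
cv2.imwrite("pics/bar2.png",im[:,:,::-1])
E
```

```text
t: 3.37
tcp_pos: [0.5447, -0.0187, 0.1367]
tool_rot: [0.014, -0.706, 0.708, -0.015]
force: [-0.2, -6.7, -1.5]
finger_gap: 0.098
t 3.3667 own mm [-109.6   -1.   136.7] yaw err(turn needed) 0.0011 F [-0.19 -6.66 -1.47] gap 0.098 q [-0.24  0.55  1.72 -0.    0.86  1.29]
```

View pics/bar2.png

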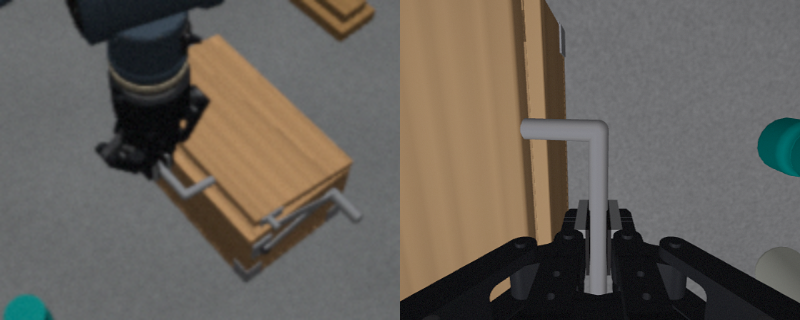

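The bar is pinched and the lid front is rising, so I continue along the arc.

```bash
python3 -m jog '[[[0,-0.9,-0.25],0],[[0,-1.81,-0.53],0],[[0,-2.7,-0.87],0],[[0,-3.55,-1.23],0],[[0,-4.4,-1.65],0],[[0,-5.22,-2.1],0],[[0,-6.0,-2.6],0],[[0,-6.79,-3.13],0],[[0,-7.53,-3.71],0],[[0,-8.25,-4.32],0],[[0,-8.93,-4.97],0],[[0,-9.58,-5.64],0],[[0,-10.2,-6.36],0],[[0,-10.78,-7.09],0],[[0,-11.31,-7.87],0],[[0,-11.82,-8.66],0],[[0,-12.28,-9.48],0],[[0,-12.71,-10.32],0]]'
python3 st.py
python3 -m jog '[[[0,-0.37,-0.87],0],[[0,-0.71,-1.74],0],[[0,-0.98,-2.6],0],[[0,-1.25,-3.54],0],[[0,-1.43,-4.45],0],[[0,-1.54,-5.1],0],[[0,-1.6,-5.4],0],[[0,-1.6,-5.6],0],[[0,-1.6,-5.6],0],[[0,-1.6,-5.6],0]]'
python3 st.py
```

```text
t: 4.97
tcp_pos: [0.5408, 0.0824, 0.2664]
tool_rot: [0.013, -0.704, 0.71, -0.016]
force: [-3.7, -10.0, 14.4]
finger_gap: 0.096
t 4.9667 own mm [ -8.4  -1.2 266.4] yaw err(turn needed) 0.0006 F [ -3.66 -10.05  14.43] gap 0.096 q [-0.05  0.38  1.59 -0.01  1.17  1.48]
t: 5.8
tcp_pos: [0.5386, 0.1385, 0.2819]
tool_rot: [0.013, -0.704, 0.71, -0.016]
force: [-2.9, -9.5, 13.0]
finger_gap: 0.097
t 5.8 own mm [ 47.7  -1.2 281.9] yaw err(turn needed) 0.001 F [-2.86 -9.48 13.  ] gap 0.097 q [ 0.06  0.38  1.55 -0.01  1.21  1.59]
```

```bash
python3 -m jog '[[[0,0,-0.2],0],[[0,0,-0.4],0],[[0,0,-0.5],0],[[0,0,-0.5],0]]'; python3 st.py
python3 -m jog '[[[0,0,0],0],[[0,0,0],0],[[0,0,0],0],[[0,0,0],0],[[0,0,0],0]]' 2.8; python3 st.py
python3 -m jog '[[[0,-1,0],0],[[0,-2.5,0],0],[[0,-4.5,0],0],[[0,-6,0],0],[[0,-6,0],0]]'
python3 - <<'E'
from h import *
s=cam("scene"); save(s,"s3"); t=cam("top");save(t,"t3")
im=np.hstack([cv2.resize(s["frame"][70:290,180:400],(400,400)),cv2.resize(t["frame"][110:250,180:320],(400,400))])
cv2.imwrite("pics/lid.png",im[:,:,::-1])
E
```

```text
t: 6.13
tcp_pos: [0.5386, 0.1394, 0.282]
tool_rot: [0.013, -0.701, 0.713, -0.016]
force: [-2.7, -21.2, 14.0]
finger_gap: 0.094
t 6.1333 own mm [ 48.5  -1.3 282. ] yaw err(turn needed) 0.0012 F [ -2.75 -21.24  14.04] gap 0.094 q [ 0.06  0.38  1.55 -0.02  1.22  1.6 ]
t: 6.55
tcp_pos: [0.5374, 0.1465, 0.2789]
tool_rot: [0.014, -0.706, 0.707, -0.015]
force: [0.2, -4.7, 3.8]
finger_gap: 0.333
t 6.55 own mm [ 55.8  -0.3 278.9] yaw err(turn needed) 0.0002 F [ 0.19 -4.75  3.77] gap 0.333 q [ 0.07  0.38  1.55 -0.    1.21  1.6 ]
t: 6.97
tcp_pos: [0.5387, 0.1484, 0.3419]
tool_rot: [-0.012, 0.708, -0.706, 0.016]
force: [0.2, 0.6, 0.9]
finger_gap: 0.329
```

View pics/lid.png

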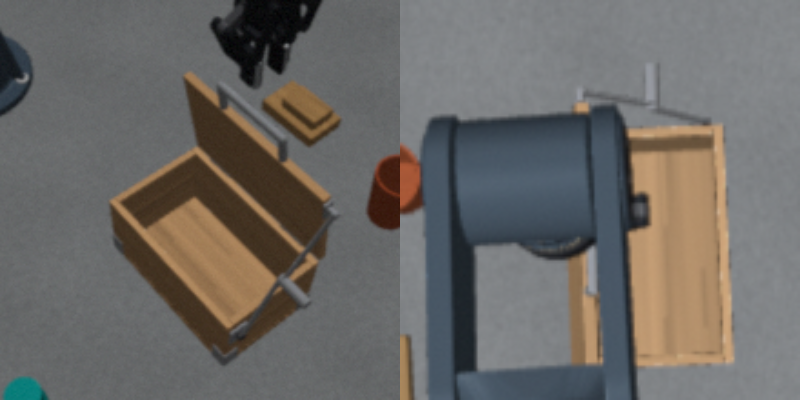

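```bash
python3 - <<'E'
from st import *
import pickle
a,b=pickle.load(open("c0.pkl","rb"))
K=[world([-.006,-.172,.166]),world([-.006,-.125,.166])]
print(proj(a,K),proj(b,K),"bar",proj(a,world([.047,0,.296])))
u=[.001,-.172,.155]; print("unlocked variant",proj(a,world(u)),proj(b,world(u)))
E
python3 st.py '[0,0,0]'
python3 - <<'E'
from st import *
s=manip.sense();r=R.from_quat(s["tool_rot"]).as_matrix();print((r.T@(np.array([.5755,-.306,.18])-s["tcp_pos"])*100).round(2))
E
```

```text
[[349.04015128 237.82478348]
 [333.23074786 222.21871787]] [[267.18494686 132.06318178]
 [267.90430492 148.85019881]] bar [[317.27374539 131.880926  ]]
unlocked variant [[350.71205617 238.45723335]] [[264.8141422  133.04405008]]
t 7.0667 own mm [5.710e+01 1.000e-01 3.387e+02] yaw err(turn needed) 0.0002 F [ 1.15  0.6  -0.65] gap 0.326 q [0.07 0.33 1.46 0.   1.35 1.6 ]
shift cm [-0.   33.86  5.77]
[-2.02 15.8  45.53]
```

Knee-pin prediction for "locked" (349,238 / 267,132) matches the images (349,234 / 268,132). Next I go to the jar, turning the jaws along the chest's y.

```bash
python3 -m jog '[[[0,0,1.5],0],[[-0.2,0,4],0],[[-0.3,0,7],0],[[-0.5,0,10],-0.12],[[-0.6,0,13],-0.24],[[-0.8,0.5,16],-0.36],[[-0.9,1.5,19],-0.48],[[-1,2.5,22],-0.6],[[-1.1,4,25],-0.72],[[-1.2,5.5,28],-0.84],[[-1.4,7,31],-0.96],[[-1.5,8.5,34],-1.08],[[-1.7,10,37],-1.2],[[-1.8,11.5,40],-1.32],[[-1.9,13,42.5],-1.44],[[-2,14,44.5],-1.571],[[-2,15,45.5],-1.571],[[-2,15.8,45.5],-1.571],[[-2,15.8,45.5],-1.571]]' 7.2
python3 - <<'E'
from st import *
s=manip.sense();r=R.from_quat(s["tool_rot"]).as_matrix();print(r.round(3),(r.T@(np.array([.5755,-.306,.02])-s["tcp_pos"])*100).round(2))
w=cam("wrist");save(w,"w4");t=cam("top")
for n,P in dict(jar=[.5755,-.306,.065]).items(): print(proj(w,P))
im=np.hstack([cv2.resize(w["frame"],(440,330)),cv2.resize(t["frame"][120:260,300:450],(354,330))]);cv2.imwrite("pics/j.png",im[:,:,::-1])
E
```

```text
t: 8.65
tcp_pos: [0.5737, -0.3052, 0.1775]
tool_rot: [-0.509, 0.493, -0.488, 0.509]
force: [-1.1, 0.3, -0.9]
finger_gap: 0.842
[[ 0.037 -0.005  0.999]
 [-0.999  0.005  0.037]
 [-0.005 -1.    -0.005]] [ 0.17 15.74  0.25]
[[278.87377661 216.97307255]]
```

View pics/j.png

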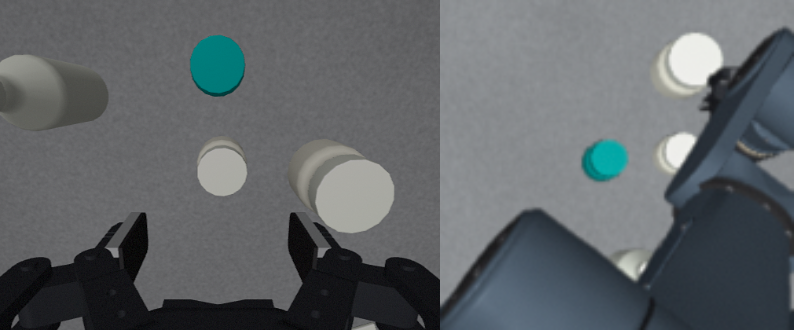

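The small white jar sits between the fingers (wrist px about 282,218; predicted 279,217), and the neighbours are clear of them. I descend and grip.

```bash
python3 -m jog '[[[0.1,2,0.1],0],[[0.1,5,0.2],0],[[0.1,8,0.2],0],[[0.1,11,0.2],0],[[0.1,13,0.2],0],[[0.1,14.7,0.2],0],[[0.1,15.6,0.2],0],[[0.1,15.6,0.2],0]]'
python3 -m jog '[[[0,0,0],0],[[0,0,0],0],[[0,0,0],0],[[0,0,0],0],[[0,0,0],0]]' 0 40
python3 -m jog '[[[0,-0.5,0],0],[[0,-1.5,0],0],[[0,-3,0],0],[[0,-3,0],0]]'
python3 - <<'E'
from st import *
s=manip.sense();print(s["force"],s["finger_gap"]*85,own(s["tcp_pos"]))
w=cam("wrist");t=cam("scene")
im=np.hstack([cv2.resize(w["frame"],(440,330)),cv2.resize(t["frame"][210:390,90:270],(330,330))]);cv2.imwrite("pics/j2.png",im[:,:,::-1])
E
```

```text
t: 9.42
tcp_pos: [0.5768, -0.3059, 0.0234]
tool_rot: [0.51, -0.491, 0.489, -0.51]
force: [0.3, -0.0, -0.2]
finger_gap: 0.846
t: 9.83
tcp_pos: [0.5785, -0.3083, 0.0268]
tool_rot: [-0.51, 0.489, -0.491, 0.51]
force: [-0.5, 2.1, 6.6]
finger_gap: 0.576
t: 10.17
tcp_pos: [0.579, -0.3092, 0.0576]
tool_rot: [-0.51, 0.488, -0.492, 0.51]
force: [0.4, -0.3, -1.4]
finger_gap: 0.576
[ 0.42628242 -0.25731271 -1.40021506] 48.96578110052567 [-0.40127596 -0.02357898  0.05761794]
```

View pics/j2.png

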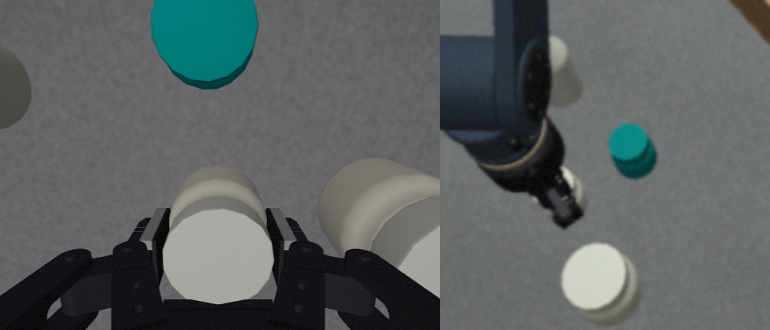

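```bash
python3 -m jog '[[[0,-2,0],0],[[0,-5,0],0],[[0,-8,0],0],[[-1,-10.5,-0.1],0],[[-3,-12.3,-0.2],0],[[-5.5,-12.3,-0.3],0],[[-8.5,-12.3,-0.5],0],[[-11.5,-12.3,-0.7],0],[[-14.5,-12.3,-0.9],0],[[-17.5,-12.3,-1.1],0],[[-20.5,-12.3,-1.3],0],[[-23.5,-12.3,-1.5],0],[[-26.5,-12.3,-1.7],0],[[-29.5,-12.3,-1.9],0],[[-32.5,-12.3,-2.1],0],[[-35,-12.3,-2.3],0],[[-37,-12.3,-2.4],0],[[-38.3,-12.3,-2.4],0],[[-38.3,-12.3,-2.4],0]]'
python3 st.py '[-18,0,42]'
```

```text
t: 11.85
tcp_pos: [0.5371, 0.0762, 0.177]
tool_rot: [0.511, -0.49, 0.489, -0.51]
force: [0.2, -0.3, -1.5]
finger_gap: 0.578
t 11.85 own mm [-14.5   2.8 177. ] yaw err(turn needed) 1.5734 F [ 0.19 -0.29 -1.5 ] gap 0.578 q [-0.07  0.49  1.69  0.    0.96 -0.11]
shift cm [ 0.36 13.5   0.3 ]
```

```bash
python3 -m jog '[[[0.1,2,0.1],0],[[0.3,4.5,0.2],0],[[0.35,7,0.3],0],[[0.35,9.5,0.3],0],[[0.35,11.5,0.3],0],[[0.35,12.7,0.3],0],[[0.35,13.3,0.3],0],[[0.35,13.5,0.3],0],[[0.35,13.5,0.3],0]]'
python3 st.py
python3 -m jog '[[[0,0.2,0],0],[[0,0.4,0],0],[[0,0.4,0],0]]'
python3 st.py
```

```text
t: 12.6
tcp_pos: [0.5415, 0.0698, 0.0423]
tool_rot: [0.51, -0.49, 0.49, -0.51]
force: [-0.1, 0.4, -2.0]
finger_gap: 0.576
t 12.6 own mm [-21.1  -1.4  42.3] yaw err(turn needed) 1.5699 F [-0.06  0.37 -2.04] gap 0.576 q [-0.08  0.71  1.77 -0.    0.66 -0.12]
t: 12.85
tcp_pos: [0.5416, 0.0704, 0.0391]
tool_rot: [-0.51, 0.49, -0.49, 0.51]
force: [-1.1, 0.3, -2.6]
finger_gap: 0.57
t 12.85 own mm [-20.5  -1.5  39.1] yaw err(turn needed) 1.5706 F [-1.14  0.25 -2.61] gap 0.57 q [-0.08  0.72  1.77 -0.    0.65 -0.12]
```

No contact yet; a couple of mm more.

```bash
python3 -m jog '[[[0,0.1,0],0],[[0,0.2,0],0],[[0,0.2,0],0]]'
python3 -m jog '[[[0,0.1,0],0],[[0,0.15,0],0],[[0,0.15,0],0]]'
python3 st.py
```

```text
t: 13.1
tcp_pos: [0.5414, 0.0706, 0.0368]
tool_rot: [-0.51, 0.49, -0.49, 0.51]
force: [-0.1, 0.1, -1.9]
finger_gap: 0.573
t: 13.35
tcp_pos: [0.5415, 0.0706, 0.0367]
tool_rot: [-0.51, 0.49, -0.49, 0.51]
force: [-2.1, 1.0, 8.7]
finger_gap: 0.58
t 13.35 own mm [-20.3  -1.3  36.7] yaw err(turn needed) 1.5708 F [-2.08  1.    8.67] gap 0.58 q [-0.08  0.72  1.77 -0.    0.65 -0.12]
```

```bash
python3 -m jog '[[[0,0,0],0],[[0,0,0],0],[[0,0,0],0],[[0,0,0],0],[[0,0,0],0]]' 7.2
python3 -m jog '[[[0,-0.5,0],0],[[0,-2,0],0],[[0,-5,0],0],[[0,-9,0],0],[[0,-13,0],0],[[0,-17,0],0],[[0,-20,0],0],[[0,-20,0],0]]'
python3 st.py '[-30,-158,240]'
python3 - <<'E'
from st import *
t=cam("scene");w=cam("wrist")
im=np.hstack([cv2.resize(t["frame"][90:290,200:400],(400,400)),cv2.resize(w["frame"],(400,300)).repeat(1,0) if 0 else np.vstack([cv2.resize(w["frame"],(400,300)),np.zeros((100,400,3),np.uint8)])]);cv2.imwrite("pics/k.png",im[:,:,::-1])
E
```

```text
t: 13.77
tcp_pos: [0.5412, 0.0704, 0.0349]
tool_rot: [0.51, -0.49, 0.49, -0.51]
force: [-0.3, -0.1, -0.7]
finger_gap: 0.842
t: 14.43
tcp_pos: [0.5454, 0.0703, 0.2424]
tool_rot: [-0.507, 0.486, -0.494, 0.513]
force: [1.2, -0.2, 0.6]
finger_gap: 0.843
t 14.4333 own mm [-20.7  -5.3 242.4] yaw err(turn needed) 1.5709 F [ 1.22 -0.15  0.57] gap 0.843 q [-0.08  0.41  1.62  0.    1.1  -0.12]
shift cm [ 0.93  0.46 15.27]
```

View pics/k.png

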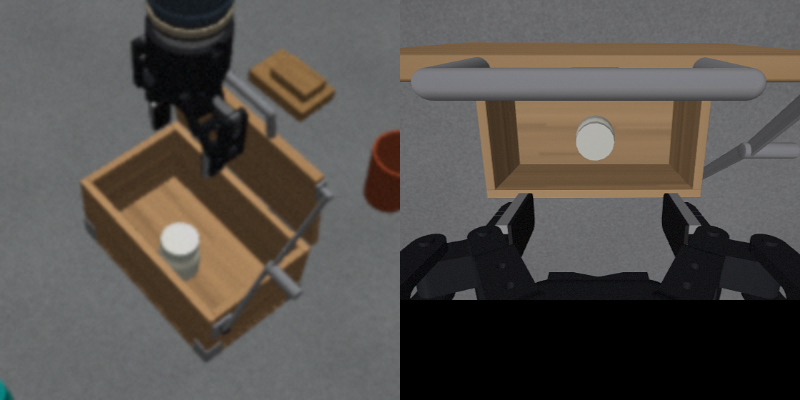

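The jar stands upright on the chest floor (wrist view px about 595,140) and the stay is still locked. Next I swing out beyond the stay's end to push the knee pin with the outside of the +x finger, which keeps the gripper body clear of the upper link.

```bash
python3 - <<'E'
import numpy as np
for lid in (1.39,1.35,1.3,1.25,1.2,1.17,1.15,1.12,1.1,1.05):
    b=np.radians(177.1)-lid; u=np.array([75+132.2*np.cos(b),110+132.2*np.sin(b)]); l=np.array([-58,82.]);d=u-l;L=min(np.hypot(*d),198)
    k=(u+l)/2+np.array([d[1],-d[0]])/L*np.sqrt(99**2-L*L/4); print(lid,"knee",round(2*np.arcsin(L/198)-.35,2),k.round(1))
E
python3 -m jog '[[[0.5,0,1],0.1],[[1,0,2.5],0.22],[[2,0,4.5],0.34],[[3,0,6.5],0.46],[[4,0,8.5],0.58],[[5,0,10.5],0.7],[[6,0,12.5],0.82],[[6.4,0,14.5],0.94],[[6.4,0,15.8],1.06],[[6.4,0,15.8],1.18],[[6.4,0,15.8],1.3],[[6.4,0,15.8],1.42],[[6.4,0,15.8],1.571],[[6.4,0,15.8],1.571],[[6.4,0,15.8],1.571]]' 8
python3 st.py '[-85,-163,138]'
```

```text
1.39 knee 2.57 [  8.8 155.1]
1.35 knee 2.35 [ 15.2 148.6]
1.3 knee 2.17 [ 19.4 143.7]
1.25 knee 2.02 [ 22.3 140. ]
1.2 knee 1.9 [ 24.4 136.9]
1.17 knee 1.83 [ 25.4 135.3]
1.15 knee 1.79 [ 26.1 134.3]
1.12 knee 1.72 [ 27.  132.8]
1.1 knee 1.68 [ 27.5 131.9]
1.05 knee 1.59 [ 28.7 129.8]
t: 15.78
tcp_pos: [0.7003, 0.013, 0.2322]
tool_rot: [-0.016, 0.707, -0.707, 0.012]
force: [0.4, 0.6, -0.1]
finger_gap: 0.939
t 15.7833 own mm [ -84.2 -157.7  232.2] yaw err(turn needed) -0.0008 F [ 0.44  0.57 -0.11] gap 0.939 q [-0.14  0.63  1.22  0.    1.29  1.39]
shift cm [-0.58  9.42  0.08]
```

```bash
python3 -m jog '[[[-0.5,2,0.5],0],[[-0.5,5,0.5],0],[[-0.5,8,0.5],0],[[-0.5,9.4,0.5],0],[[-0.5,9.4,0.5],0]]'
python3 st.py '[-77,-163,138]'
python3 -m jog '[[[0,0,-0.4],0],[[0,0,-0.8],0],[[0,0,-1.2],0],[[0,0,-1.2],0]]'
python3 - <<'E'
from st import *
print(manip.sense()["force"],own(manip.sense()["tcp_pos"]))
t=cam("scene");w=cam("wrist")
im=np.hstack([cv2.resize(t["frame"][120:280,230:390],(400,400)),np.vstack([cv2.resize(w["frame"],(400,300)),np.zeros((100,400,3),np.uint8)])]);cv2.imwrite("pics/k2.png",im[:,:,::-1])
E
```

```text
t: 16.2
tcp_pos: [0.7024, 0.0085, 0.1344]
tool_rot: [-0.019, 0.708, -0.706, 0.01]
force: [-1.0, 0.3, -1.3]
finger_gap: 0.94
t 16.2 own mm [ -88.8 -159.7  134.4] yaw err(turn needed) 0.0003 F [-1.    0.31 -1.35] gap 0.94 q [-0.15  0.74  1.29 -0.    1.12  1.38]
shift cm [-0.33 -0.36 -1.18]
t: 16.53
tcp_pos: [0.7073, 0.0212, 0.1429]
tool_rot: [-0.013, 0.707, -0.707, 0.016]
force: [-0.1, 0.8, 1.1]
finger_gap: 0.938
[-0.06496634  0.80997508  1.08843248] [-0.07628007 -0.16504435  0.14292225]
```

View pics/k2.png

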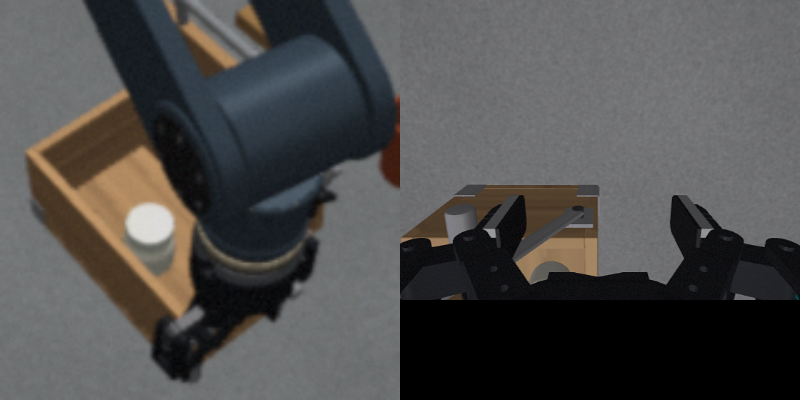

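The pin is just outside the +x finger (wrist px about 460,215). I move on until contact.

```bash
python3 -m jog '[[[0,0,-0.2],0],[[0,0,-0.4],0],[[0,0,-0.4],0]]';  python3 -m jog '[[[0,0,-0.2],0],[[0,0,-0.4],0],[[0,0,-0.4],0]]'; python3 -m jog '[[[0,0,-0.2],0],[[0,0,-0.4],0],[[0,0,-0.4],0]]';python3 st.py
```

```text
t: 16.88
tcp_pos: [0.7062, 0.0244, 0.1414]
tool_rot: [-0.014, 0.707, -0.707, 0.014]
force: [0.9, 0.0, -1.2]
finger_gap: 0.94
t: 17.13
tcp_pos: [0.7059, 0.0285, 0.141]
tool_rot: [-0.014, 0.707, -0.707, 0.014]
force: [-0.3, 0.2, -1.1]
finger_gap: 0.935
t: 17.38
tcp_pos: [0.7059, 0.0309, 0.1404]
tool_rot: [0.014, -0.706, 0.708, -0.014]
force: [1.1, -5.1, -2.8]
finger_gap: 0.935
t 17.3833 own mm [ -66.6 -164.   140.4] yaw err(turn needed) -0.0002 F [ 1.08 -5.07 -2.81] gap 0.935 q [-0.11  0.74  1.28 -0.    1.12  1.42]
```

```bash
python3 -m jog '[[[0,0.3,-0.4],0],[[0,0.6,-0.8],0],[[0,0.9,-1.2],0],[[0,1.2,-1.6],0],[[0,1.2,-1.6],0]]';python3 st.py
python3 -m jog '[[[0,0.3,-0.3],0],[[0,0.6,-0.6],0],[[0,0.9,-0.8],0],[[0,0.9,-0.8],0]]';python3 st.py
```

```text
t: 17.8
tcp_pos: [0.7053, 0.0459, 0.1274]
tool_rot: [0.014, -0.705, 0.708, -0.014]
force: [1.8, -8.4, -6.5]
finger_gap: 0.935
t 17.8 own mm [ -51.5 -164.   127.4] yaw err(turn needed) -0.0001 F [ 1.77 -8.4  -6.47] gap 0.935 q [-0.09  0.75  1.29 -0.    1.1   1.44]
t: 18.13
tcp_pos: [0.705, 0.0531, 0.1186]
tool_rot: [0.014, -0.705, 0.709, -0.014]
force: [1.8, -9.1, -6.8]
finger_gap: 0.941
t 18.1333 own mm [ -44.4 -164.   118.6] yaw err(turn needed) -0.0003 F [ 1.78 -9.11 -6.75] gap 0.941 q [-0.08  0.76  1.3  -0.01  1.08  1.45]
```

```bash
python3 -m jog '[[[0,0.4,-0.3],0],[[0,0.8,-0.6],0],[[0,1.2,-0.8],0],[[0,1.2,-0.8],0]]';python3 st.py
python3 - <<'E'
from st import *
s=cam("scene");t=cam("top")
im=np.hstack([cv2.resize(s["frame"][120:280,230:390],(400,400)),cv2.resize(t["frame"][110:250,180:320],(400,400))]);cv2.imwrite("pics/k3.png",im[:,:,::-1])
for lid in(1.39,1.2,1.1):
  for n,a in(("tip",[.150,0]),("bar",[.188,.006])):
    x=.075-a[0]*np.cos(lid)+a[1]*np.sin(lid);z=.11+a[0]*np.sin(lid)+a[1]*np.cos(lid);P=[world([x,y,z]) for y in((.12,-.12) if n=="tip" else (.05,-.05))]
    print(lid,n,((proj(s,P)-[230,120])*2.5).round(),((proj(t,P)-[180,110])*400/140+[400,0]).round())
E
```

```text
t: 18.47
tcp_pos: [0.7046, 0.0605, 0.1066]
tool_rot: [0.014, -0.705, 0.709, -0.014]
force: [1.8, -9.5, -5.7]
finger_gap: 0.94
t 18.4667 own mm [ -36.9 -164.   106.6] yaw err(turn needed) -0.0004 F [ 1.76 -9.47 -5.72] gap 0.94 q [-0.07  0.78  1.3  -0.01  1.06  1.46]
1.39 tip [[124. -20.]
 [319. 154.]] [[598. 369.]
 [588. 101.]]
1.39 bar [[177.  -6.]
 [262.  67.]] [[593. 288.]
 [589. 172.]]
1.2 tip [[ 99.   1.]
 [291. 178.]] [[630. 367.]
 [619. 101.]]
1.2 bar [[144.  21.]
 [227.  97.]] [[634. 286.]
 [629. 172.]]
1.1 tip [[ 87.  13.]
 [277. 191.]] [[645. 367.]
 [634. 101.]]
1.1 bar [[127.  37.]
 [209. 114.]] [[654. 286.]
 [649. 172.]]
```

View pics/k3.png

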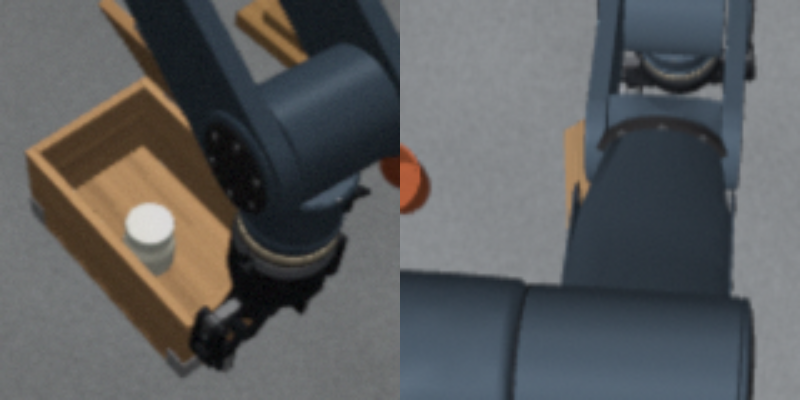

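Lid's near corner sits at scene-crop (105,0), which fits lid ≈1.2. I measure it numerically to save pictures.

```bash
cat > lid.py <<'E'
from st import *
def lidang(s,kind="tip",ys=(.118,.112,.106,.10)):
    # wood-ness (R-B) just beyond / just inside the free edge as function of lid angle
    im=cv2.GaussianBlur(s["frame"],(3,3),0).astype(float); wd=im[:,:,0]-im[:,:,2]
    g=np.arange(0,1.43,.01); out=[]
    for a in g:
        P=[world([.075-.15*np.cos(a)+h*np.sin(a),y,.11+.15*np.sin(a)+h*np.cos(a)]) for y in ys for h in (0.006,)]
        p=proj(s,P).astype(np.float32); out.append(cv2.remap(wd.astype(np.float32),p[:,:1],p[:,1:],1).mean())
    return g,np.array(out)
if __name__=="__main__":
    s=cam("scene"); g,o=lidang(s)
    print([(round(a,2),int(v)) for a,v in zip(g[90::3],o[90::3])])
E
python3 lid.py; python3 st.py
```

```text
[(np.float64(0.9), -2), (np.float64(0.93), -3), (np.float64(0.96), -3), (np.float64(0.99), -3), (np.float64(1.02), -2), (np.float64(1.05), -3), (np.float64(1.08), -2), (np.float64(1.11), 4), (np.float64(1.14), 43), (np.float64(1.17), 71), (np.float64(1.2), 61), (np.float64(1.23), 10), (np.float64(1.26), -5), (np.float64(1.29), -8), (np.float64(1.32), -10), (np.float64(1.35), -10), (np.float64(1.38), -10), (np.float64(1.41), -10)]
t 18.6167 own mm [ -36.9 -163.9  106.6] yaw err(turn needed) -0.0005 F [  2.2  -10.27  -6.97] gap 0.938 q [-0.07  0.78  1.3  -0.01  1.06  1.46]
```

Lid ≈1.17, inside the hold band (1.05–1.22). I back off and up, then re-check.

```bash
python3 -m jog '[[[0,0,0.5],0],[[0,0,1.5],0],[[0,0,3],0],[[0,-2,4],0],[[0,-5,4],0],[[0,-9,4],0],[[0,-13,4],0],[[0,-17,4],0],[[0,-20,4],0],[[0,-22,4],0],[[0,-22,4],0]]' 4
python3 - <<'E'
from lid import *
s=cam("scene"); g,o=lidang(s); m=o>30; print("lid",(g*o.clip(0))[m].sum()/o[m].sum(),g[m])
a=1.17; x=75-188*np.cos(a)+6*np.sin(a);z=110+188*np.sin(a)+6*np.cos(a);print("bar",x,z)
E
python3 st.py '[7,0,330]'
```

```text
t: 19.53
tcp_pos: [0.7089, 0.0232, 0.3359]
tool_rot: [0.009, -0.707, 0.707, -0.019]
force: [0.7, -0.3, 0.1]
finger_gap: 0.468
lid 0.5756109378755723 [0.   0.01 0.02 0.03 0.04 0.05 0.06 0.07 0.08 0.09 0.1  0.11 1.14 1.15
 1.16 1.17 1.18 1.19 1.2  1.21]
bar 7.175986936469529 285.4420224802429
t 19.5833 own mm [ -74.1 -165.4  332.3] yaw err(turn needed) -0.0006 F [ 0.7  -0.53 -0.83] gap 0.47 q [-0.12  0.56  1.08  0.    1.49  1.41]
shift cm [16.55  0.1  -8.1 ]
```

```bash
python3 -m jog '[[[1,0,-0.5],0],[[3,0,-1.5],0],[[6,0,-3],0],[[9,0,-4.5],0],[[12,0,-6],0],[[14.5,0,-7.3],0],[[16,0,-8.1],0],[[16.6,0,-8.1],0],[[16.6,0,-8.1],0]]' 3.4
python3 st.py '[7.6,0,268]'
```

```text
t: 20.33
tcp_pos: [0.5352, 0.0984, 0.3271]
tool_rot: [-0.015, 0.707, -0.707, 0.013]
force: [-0.2, 1.0, -0.1]
finger_gap: 0.399
t 20.3333 own mm [  7.8   3.8 327.1] yaw err(turn needed) 0.0005 F [-0.24  1.04 -0.07] gap 0.399 q [-0.02  0.32  1.51 -0.    1.32  1.51]
shift cm [-0.39  5.91  0.02]
```

```bash
python3 -m jog '[[[-0.2,1.5,0],0],[[-0.4,3,0],0],[[-0.4,4.5,0],0],[[-0.4,5.5,0],0],[[-0.4,5.9,0],0],[[-0.4,5.9,0],0]]'; python3 st.py
python3 - <<'E'
from lid import *
s=cam("scene"); g,o=lidang(s); m=(o>30)&(g>.5); print("lid",g[m])
w=cam("wrist"); cv2.imwrite("pics/b5.png",np.hstack([cv2.resize(w["frame"],(440,330)),cv2.resize(s["frame"][70:250,200:380],(330,330))])[:,:,::-1])
E
```

```text
t: 20.83
tcp_pos: [0.5412, 0.0979, 0.2675]
tool_rot: [-0.015, 0.707, -0.707, 0.013]
force: [0.2, -0.7, -0.0]
finger_gap: 0.4
t 20.8333 own mm [  7.1  -2.1 267.5] yaw err(turn needed) -0.0013 F [ 0.2  -0.71 -0.02] gap 0.4 q [-0.02  0.39  1.58  0.    1.18  1.51]
lid [1.14 1.15 1.16 1.17 1.18 1.19 1.2  1.21]
```

View pics/b5.png

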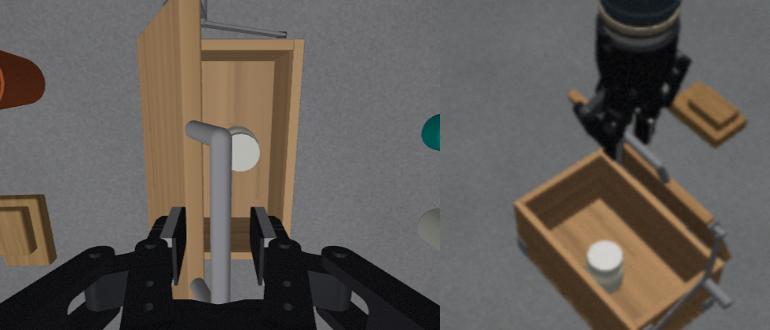

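The bar is centred between the fingers (wrist px about 220,230), the lid is holding at 1.17 and the jar is upright. I grip and lower along the arc.

```bash
python3 -m jog '[[[0,0,0],0],[[0,0,0],0],[[0,0,0],0],[[0,0,0],0],[[0,0,0],0],[[0,0,0],0]]' 0 40; python3 st.py
python3 -m jog '[[[0,0.25,0.6],0],[[0,0.55,1.29],0],[[0,0.98,2.12],0],[[0,1.44,2.95],0],[[0,1.95,3.74],0],[[0,2.48,4.52],0],[[0,3.07,5.25],0],[[0,3.68,5.97],0],[[0,4.33,6.64],0],[[0,5.01,7.29],0],[[0,5.73,7.9],0],[[0,6.47,8.48],0],[[0,7.24,9.0],0],[[0,8.04,9.51],0],[[0,8.87,9.96],0],[[0,9.71,10.38],0],[[0,9.71,10.38],0]]'
python3 st.py '[-98.2,0,173]'; python3 lid.py >/dev/null
python3 - <<'E'
from lid import *
s=cam("scene"); g,o=lidang(s); print([(round(a,2),int(v)) for a,v in zip(g[20:70:4],o[20:70:4])])
E
```

```text
t: 21.43
tcp_pos: [0.5418, 0.0983, 0.2701]
tool_rot: [0.013, -0.707, 0.707, -0.015]
force: [0.3, -1.4, 4.7]
finger_gap: 0.096
t 21.4333 own mm [  7.4  -2.8 270.1] yaw err(turn needed) -0.0003 F [ 0.27 -1.43  4.73] gap 0.096 q [-0.02  0.38  1.58 -0.    1.18  1.51]
t: 22.85
tcp_pos: [0.5457, -0.0064, 0.1701]
tool_rot: [0.014, -0.707, 0.707, -0.014]
force: [5.7, -0.3, -2.1]
finger_gap: 0.098
t 22.85 own mm [-97.4  -2.4 170.1] yaw err(turn needed) -0.001 F [ 5.72 -0.31 -2.06] gap 0.098 q [-0.22  0.5   1.69 -0.    0.94  1.32]
shift cm [ 0.24 -0.29  0.08]
[(np.float64(0.2), -2), (np.float64(0.24), -2), (np.float64(0.28), -2), (np.float64(0.32), -2), (np.float64(0.36), -2), (np.float64(0.4), -3), (np.float64(0.44), -2), (np.float64(0.48), 2), (np.float64(0.52), 13), (np.float64(0.56), 8), (np.float64(0.6), -9), (np.float64(0.64), -10), (np.float64(0.68), -10)]
```

```bash
python3 -m jog '[[[0,0.6,0.26],0],[[0,1.17,0.5],0],[[0,1.74,0.7],0],[[0,2.35,0.9],0],[[0,2.95,1.08],0],[[0,3.55,1.23],0],[[0,4.17,1.36],0],[[0,4.8,1.48],0],[[0,5.4,1.57],0],[[0,6,1.64],0],[[0,6.5,1.68],0],[[0,6.9,1.7],0],[[0,6.9,1.7],0]]'; python3 st.py
python3 -m jog '[[[0,0.2,0],0],[[0,0.4,0],0],[[0,0.6,0],0],[[0,0.6,0],0]]';python3 st.py
```

```text
t: 24.03
tcp_pos: [0.5463, -0.023, 0.1019]
tool_rot: [0.014, -0.707, 0.707, -0.014]
force: [5.3, -2.6, -1.1]
finger_gap: 0.103
t 24.0333 own mm [-114.    -2.4  101.9] yaw err(turn needed) -0.0001 F [ 5.29 -2.56 -1.13] gap 0.103 q [-0.25  0.61  1.74 -0.    0.79  1.29]
t: 24.37
tcp_pos: [0.5463, -0.0233, 0.0963]
tool_rot: [0.014, -0.706, 0.708, -0.015]
force: [5.3, -4.5, -2.9]
finger_gap: 0.097
t 24.3667 own mm [-114.3   -2.4   96.3] yaw err(turn needed) 0.0003 F [ 5.34 -4.54 -2.89] gap 0.097 q [-0.25  0.62  1.74 -0.    0.78  1.29]
```

```bash
python3 -m jog '[[[0,0.2,0],0],[[0,0.4,0],0],[[0,0.4,0],0]]';python3 st.py
python3 - <<'E'
from lid import *
import pickle
a0=pickle.load(open("c0.pkl","rb"))[0]
s=cam("scene")
for n,f in(("now",s),("start",a0)):
    g,o=lidang(f); print(n,[(round(a,2),int(v)) for a,v in zip(g[:16],o[:16])])
E
```

```text
t: 24.62
tcp_pos: [0.5464, -0.0233, 0.0958]
tool_rot: [0.014, -0.706, 0.708, -0.015]
force: [-1.7, -2.5, 21.5]
finger_gap: 0.097
t 24.6167 own mm [-114.3   -2.5   95.8] yaw err(turn needed) 0.0008 F [-1.66 -2.53 21.48] gap 0.097 q [-0.25  0.62  1.75 -0.    0.77  1.29]
now [(np.float64(0.0), -11), (np.float64(0.01), -11), (np.float64(0.02), -11), (np.float64(0.03), -11), (np.float64(0.04), -11), (np.float64(0.05), -11), (np.float64(0.06), -11), (np.float64(0.07), -10), (np.float64(0.08), -10), (np.float64(0.09), -10), (np.float64(0.1), -9), (np.float64(0.11), -9), (np.float64(0.12), -9), (np.float64(0.13), -9), (np.float64(0.14), -9), (np.float64(0.15), -9)]
start [(np.float64(0.0), 34), (np.float64(0.01), 36), (np.float64(0.02), 38), (np.float64(0.03), 41), (np.float64(0.04), 43), (np.float64(0.05), 46), (np.float64(0.06), 48), (np.float64(0.07), 50), (np.float64(0.08), 51), (np.float64(0.09), 51), (np.float64(0.1), 50), (np.float64(0.11), 49), (np.float64(0.12), 46), (np.float64(0.13), 44), (np.float64(0.14), 41), (np.float64(0.15), 37)]
```

Hard stop: 21 N upward, so the lid is seated. I release, retreat and compare against the start images.

```bash
python3 -m jog '[[[0,-0.2,0],0],[[0,-0.2,0],0],[[0,-0.2,0],0],[[0,-0.2,0],0],[[0,-0.2,0],0],[[0,-0.2,0],0]]' 3; python3 -m jog '[[[0,-1,0],0],[[0,-3,0],0],[[0,-6,0],0],[[0,-9,0],0],[[0,-10,1],0],[[0,-11,4],0],[[0,-12,8],0],[[0,-12,12],0],[[0,-12,16],0],[[0,-12,20],0],[[0,-12,24],0],[[0,-12,27],0],[[0,-12,28],0],[[0,-12,28],0]]'; python3 st.py
python3 - <<'E'
from lid import *
import pickle
a0,b0=pickle.load(open("c0.pkl","rb")); a,b=cam("scene"),cam("top")
for n,p,q,(u0,u1,v0,v1) in(("scene",a0,a,(235,365,145,275)),("top",b0,b,(232,318,130,245))):
    d=np.abs(p["frame"].astype(int)-q["frame"]).max(2)[v0:v1,u0:u1]; print(n,"changed px",(d>40).sum(),"mean",d.mean().round(2), np.argwhere(d>40).mean(0)[::-1]+[u0,v0] if (d>40).any() else "")
for n,(u,v) in dict(bottle=(383,235),pot=(175,172),mould=(172,245)).items():
    d=np.abs(b0["frame"].astype(int)-b["frame"]).max(2)[v-22:v+22,u-22:u+22]; print(n,(d>40).sum())
g,o=lidang(a);print(o[:12].round())
from scipy.spatial.transform import Rotation
P=proj(a,[world([-.113,y,.116]) for y in(.05,-.05)]);print(P)
E
```

```text
t: 25.17
tcp_pos: [0.5451, -0.0219, 0.0943]
tool_rot: [-0.015, 0.707, -0.707, 0.013]
force: [-0.4, 0.4, -0.3]
finger_gap: 0.353
t: 26.33
tcp_pos: [0.5566, -0.3053, 0.2148]
tool_rot: [0.013, -0.707, 0.707, -0.013]
force: [-0.1, 0.9, -0.4]
finger_gap: 0.352
t 26.3333 own mm [-396.5   -1.4  214.8] yaw err(turn needed) -0.0043 F [-0.06  0.9  -0.36] gap 0.352 q [-0.68  0.56  1.42 -0.    1.16  0.86]
scene changed px 0 mean 7.58 
top changed px 44 mean 12.48 [314.45454545 241.27272727]
bottle 688
pot 0
mould 0
[36. 38. 40. 43. 46. 49. 51. 53. 54. 54. 53. 51.]
[[243.66722855 206.95051863]
 [270.83529852 237.23057795]]
```

```bash
python3 -m jog '[[[0,-8,-14],0],[[0,-8,-14],0],[[0,-8,-14],0],[[0,-8,-14],0],[[0,-8,-14],0],[[0,-8,-14],0]]' >/dev/null
python3 - <<'E'
from lid import *
import pickle
a0,b0=pickle.load(open("c0.pkl","rb")); a,b=cam("scene"),cam("top")
D=lambda p,q:(np.abs(p["frame"].astype(int)-q["frame"]).max(2)>40)
d=D(a0,a);e=D(b0,b)
print("bottle scene",d[220:270,130:170].sum(),"top",e[222:250,365:400].sum(),"lid scene",d[145:275,235:365].sum())
from station import workorder
print(manip.sense()["force"],manip.sense()["qd"].round(3))
if d[145:275,250:365].sum()<60: print(workorder.sign_off())
E
```

```text
bottle scene 0 top 953 lid scene 0
[0.06826482 0.47556729 0.23988113] [-0.03   0.027 -0.007  0.001  0.002  0.002]
the job is handed in; nothing more can be done
None
```

The jar is in the chest with the lid shut, and the job is handed in at about 27 s of the 72 s allowed. The hand-in gives no verdict, so the results below are from my own checks.

**What I did:**
- **Lid up:** I raised the lid by its bar to the stop and let go. The knee pin then sat within 1–4 px of its predicted locked position in both camera views.
- **Jar in:** I set the small white jar on the chest floor about 20 mm to the bar side of centre. It pressed down with a clear contact force before I let go, and it stood upright in the views after that.
- **Stay unlocked:** I pushed the knee pin out of line with the outside of one finger. The lid then measured about 1.17 rad and held there by itself.
- **Lid down:** I gripped the bar and lowered the lid at roughly 0.6 rad/s until it met a hard stop at 21 N.

**Last checks:**
- **Lid:** the chest area in the scene camera showed no changed pixels against the start picture, so the lid is shut to camera accuracy. The top view had 44 changed pixels, around (314,241), near the image of the lid's bar-side edge. I did not look into that difference.
- **Bystanders:** the mould and pot showed no change in the top view, and the bottle showed none in the scene view. In the top view the bottle's area did change; I put that down to the arm blocking it, but did not confirm it by eye.
- **Jar:** it could not be seen once the lid was shut. It was last seen upright just before I started lowering.

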